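# Stack the timing-drive parts on their stubs

## Task

Set up the timing drive for inspection: on the tall stub stack the small sprocket first, then the spacer sleeve, then the belt pulley; on the short stub put the flat thrust collar first and the large sprocket over it. Lower each part over its post without dropping it, hubs up, so that every part sits flat and fully home on the one below, and leave the socket, the rod cap and the spray can where they stand.

Things in the scene. Friction and masses are not known exactly. Their poses are not given: they have to be found in the camera images.
- tall_stub: the crank stub: square aluminium base plate 80 x 80 mm and 10 mm thick with an upright steel post of 18 mm diameter in its middle, the post's top 72 mm above the table (its last 12 mm taper to 8 mm). Fixed to the table. Origin: centre of the plate's underside, at table height; z up along the post.
- short_stub: the cam stub: round aluminium base plate of 90 mm diameter and 10 mm thick with an upright steel post of 18 mm diameter in its middle, the post's top 44 mm above the table (its last 12 mm taper to 8 mm). Fixed to the table. Origin: centre of the plate's underside, at table height; z up along the post.
- small_sprocket: small toothed steel sprocket, flat on both sides, 56 mm over the teeth, 52 mm at their roots (fingers closed across it stop at about 52 mm), 16 mm thick, a through bore of 26 mm diameter along its z axis; about 0.2 kg. Lies flat. Origin: centre of its underside; z up.
- sleeve: plain steel spacer sleeve (a short thick tube), 40 mm outside diameter, 24 mm tall, a through bore of 26 mm diameter along its z axis; about 0.12 kg. Stands on end. Origin: centre of its underside; z up.
- pulley: aluminium belt pulley with one groove round its edge, 84 mm over the rims and 22 mm thick, with a round hub of 38 mm diameter standing up in its middle to 36 mm above its underside (14 mm of hub to grip), a through bore of 26 mm diameter along its z axis; about 0.3 kg. Lies flat, hub up. Origin: centre of its underside; z up out of the hub.
- collar: flat steel thrust collar (thick washer), 58 mm outside diameter, 8 mm thick, no teeth, a through bore of 26 mm diameter along its z axis; about 0.08 kg. Lies flat. Origin: centre of its underside; z up.
- large_sprocket: large toothed steel sprocket, 110 mm over the teeth, 10 mm thick, six dark round holes in its disc, with a round hub of 40 mm diameter standing up in its middle to 24 mm above its underside (14 mm of hub to grip), a through bore of 26 mm diameter along its z axis; about 0.45 kg. Lies flat, hub up. Origin: centre of its underside; z up out of the hub.
- socket: bystander: dark steel wrench socket, 26 mm diameter, 38 mm tall, standing upright among the parts. Origin: centre of its underside.
- rod_cap: bystander: aluminium connecting-rod cap, an arch 66 mm long (its y), 20 mm wide (its x), about 30 mm tall, standing on its two feet among the parts. Origin: between its feet, at table height.
- spray_can: bystander: red spray can, 66 mm diameter, 200 mm tall, standing at the far right of the bench. Origin: centre of its underside.
Mind the look-alikes: they are no part of the job. Leave any purple or red look-alike of the short_stub alone.

How it is judged:
At the end, for the whole second after the job is handed in: Tall stub: small sprocket, sleeve, pulley from the plate up; short stub: collar, then large sprocket. Each within 8 mm of the post axis and 4 mm of its stacked height (undersides at 10, 26, 50; 10, 18 mm), tilt under 0.1 rad, hub up, at rest; socket, rod cap and can within 25 mm of their starts (horizontal distance between each of small_sprocket, sleeve, pulley and tall_stub below 0.008 m and z of small_sprocket in the frame of tall_stub between 0.006 and 0.014 m and angle between each of small_sprocket, sleeve, pulley, collar, large_sprocket's own z axis and vertical below 0.1 rad and linear speed of each of small_sprocket, sleeve, pulley, collar, large_sprocket below 0.02 m/s and z of sleeve in the frame of tall_stub between 0.022 and 0.03 m and z of pulley in the frame of tall_stub between 0.046 and 0.054 m and horizontal distance between each of collar, large_sprocket and short_stub below 0.008 m and z of collar in the frame of short_stub between 0.006 and 0.014 m and z of large_sprocket in the frame of short_stub between 0.014 and 0.022 m and distance of each of socket, rod_cap, spray_can from where it was at the start of the episode below 0.025 m); the robot touches nothing.
It fails at once if a part is dropped down its post (falling over its stub faster than 0.65 m/s) ((horizontal distance between small_sprocket and tall_stub below 0.01 m and z of small_sprocket in the frame of tall_stub below 0.09 m and linear speed of small_sprocket above 0.65 m/s) or (horizontal distance between sleeve and tall_stub below 0.01 m and z of sleeve in the frame of tall_stub below 0.09 m and linear speed of sleeve above 0.65 m/s) or (horizontal distance between pulley and tall_stub below 0.01 m and z of pulley in the frame of tall_stub below 0.09 m and linear speed of pulley above 0.65 m/s) or (horizontal distance between collar and short_stub below 0.01 m and z of collar in the frame of short_stub below 0.09 m and linear speed of collar above 0.65 m/s) or (horizontal distance between large_sprocket and short_stub below 0.01 m and z of large_sprocket in the frame of short_stub below 0.09 m and linear speed of large_sprocket above 0.65 m/s)).
It fails at once if the socket, the rod cap or the spray can is moved more than 25 mm or knocked over ((distance of socket from where it was at the start of the episode above 0.025 m or angle between socket's own z axis and vertical above 0.4 rad) or (distance of rod_cap from where it was at the start of the episode above 0.025 m or angle between rod_cap's own z axis and vertical above 0.4 rad) or (distance of spray_can from where it was at the start of the episode above 0.025 m or angle between spray_can's own z axis and vertical above 0.4 rad)).
It also fails if it takes over 128 s, if anything falls off the work surface, if the arm or the gripper's body presses on something with over 40 N, if the wrist force passes 120 N, or if a joint passes its speed limit or range.

## Robot

A 7-joint arm with a two-finger parallel gripper is mounted at the origin on the work surface. World frame = base frame: x ahead of the robot, y to its left, z up, the work surface at z = 0. Lengths are in m, angles in rad, forces in N, time in s.
With the tool pointing down it reaches from about 0.4 to 0.85 m from the base axis. Payload 10.4 kg.
Tool frame: the origin (TCP) lies midway between the tips of the shut fingers; the grasp point (between the pads) lies 19 mm behind it (bot.grip_depth is the distance from the TCP to the grasp point, in m); z points along the fingers, y is the line along which they close (so a half turn about z gives the same grasp; the last joint's range is limited). The gripper opens to 85 mm and grips with 20 to 120 N. Pads are 22 mm wide; open, the fingers measure 114 mm over their backs; the gripper's body (76 mm by 85 mm) begins 54 mm behind the grasp point. The pads swing forward as they close: fully open they stand 13 mm farther back than shut.
Start: joints at [1.157, 0.332, -0.065, 1.46, 0.022, 1.35, -0.088], TCP at [0.238, -0.578, 0.231] pointing down, gripper open.
Joint ranges: [-2.6, 2.6], [-0.5, 2.12], [-1.47, 1.34], [0.16, 2.42], [-1.27, 4.41], [0.06, 2.06], [-2.6, 2.6]. Speed limits (rad/s): [2.22, 2.22, 2.79, 2.79, 3.14, 3.14, 3.14].

## Interface

Orientations are given as a unit quaternion [x, y, z, w].
In Python, from cell import bot, capture, search_frame, outline_of gives the robot as it stands. The module is installed in compiled form; this text tells all that it offers.
- The arm moves only by the tool arm_command, never from a script. Its argument "commands" is a list of rows, each an object of numbers: "tx", "ty", "tz": the shift along the tool's x, y, z in cm; "ax", "ay", "az": the turn, a rotation vector about the tool's x, y, z in degrees; "grip": the closure, from 0 (fully open) to 1 (shut). A call has 1 to 12 rows; each row is the pose to reach, as a shift and turn from the pose commanded when the call began, along the tool's axes at that moment; what a row does not reach only later rows make up. A row lasts 1/10 s, in which the tool goes at most 50 mm and 8.59 degrees, less where a joint would pass 70% of its speed; a pose out of reach is approached as far as the arm can. A call with a gripper value outside its range is refused whole. The fingers move at their own pace and stop on an object; "squeeze" is the grip in N (left out, the last holds). Time passes only in rows, so rows that repeat a pose let the fingers close. It gives the time, the measured TCP pose, the force, the opening and the grip force at its end, in the units of the state.
- bot.get_obs(): the state, without advancing time (a new reading comes with each control period).
- capture(name): name is "scene" or "top"; returns a dict with "color" (400x640x3 uint8, blue, green, red), "fx", "fy", "cx", "cy" (pixels), "R" (3x3) and "t" (3): a world point X has camera coordinates R X + t. Camera axes: x right, y down, z forward; pixel columns grow to the right and rows downward; lengths in m; the calibration is good to about 2 mm. A picture is of the moment at which its call begins. There is no depth.
- bot.sign_off(): hands the job in; it is judged then, once.
Trained networks look in a picture, given as the dict that the camera call returned (one of the last four; its "shot" number tells which), for a name from the list of things; names that differ only in an ending like _2 or _b are one class to them, and where a whole thing is asked for, a point or a joint stands for the part that bears it (a point fixed in the world has none). Each returns a list of dicts, best first, with "confidence" (0 to 1); they miss things now and then, are a little off and sometimes report something else, mostly with a low value. They report only what shows in the picture. A call takes as long as a camera call. They do not tell look-alikes from the thing itself.
- search_frame(picture, name): "at" ([column, row] in pixels, amid what is visible of it).
- outline_of(picture, name): "pixels" (400x640 bool, what is visible of it) and "at" ([column, row] in pixels, amid what is visible of it).
The state is a dict: "t": time; "joint_positions": joint angles; "qvel": joint speeds; "joint_torque": joint torques, N m; "tcp_pos": TCP position; "orientation": TCP orientation; "wrist_force": force on the tool from outside, world axes, zero at the start; "torque": the same for the moment, N m; "width": finger opening in m; "gripper_force": force on a finger pad.
Only numpy, scipy, OpenCV 4.12 (cv2) and the standard library are available. Lean on these libraries where they do the work, as an engineer would, in place of code of your own. Each camera call takes 0.05 s, during which the arm holds its last target. There are 200 camera calls.

## Working session

There is one attempt and no reset: what is moved stays moved. The work goes in short steps, Python scripts to look and compute and a tool call to move; the robot and the scene stay as the last step left them, time stands still between calls to the robot, and variables do not carry over. Pictures are saved under pics/ and viewed, at most 14 in all, crops included, and the job is handed in when it is done.

Besides the shell and the picture viewer there is one more tool, called as a command line: name --argument value ..., lists and objects as JSON in quotes. arm_command: Moves the arm, as the interface text tells. Its arguments: {"type":"object","properties":{"commands":{"type":"array","items":{"type":"object","properties":{"tx":{"type":"number"},"ty":{"type":"number"},"tz":{"type":"number"},"ax":{"type":"number"},"ay":{"type":"number"},"az":{"type":"number"},"grip":{"type":"number"}}}},"squeeze":{"type":"number"}},"required":["commands"]}

```bash
mkdir -p pics; cat > h.py <<'E'
import numpy as np, cv2
from cell import bot, capture, search_frame, outline_of
def ray(p,uv):
    d=np.array([(uv[0]-p['cx'])/p['fx'],(uv[1]-p['cy'])/p['fy'],1.]); R=np.array(p['R']);t=np.array(p['t'])
    return -R.T@t, R.T@d
def atz(p,uv,z):
    c,d=ray(p,uv); return c+d*(z-c[2])/d[2]
def proj(p,X):
    c=np.array(p['R'])@np.array(X)+np.array(p['t']); return np.array([p['fx']*c[0]/c[2]+p['cx'],p['fy']*c[1]/c[2]+p['cy']])
def tri(pts):
    A=np.zeros((3,3));b=np.zeros(3)
    for p,uv in pts:
        c,d=ray(p,uv);d=d/np.linalg.norm(d);M=np.eye(3)-np.outer(d,d);A+=M;b+=M@c
    return np.linalg.solve(A,b)
E
python3 - <<'E'
from h import *
names="tall_stub short_stub small_sprocket sleeve pulley collar large_sprocket socket rod_cap spray_can".split()
o=bot.get_obs();print(o['t'],o['tcp_pos'],o['orientation'],bot.grip_depth)
for n in ("scene","top"):
    p=capture(n);cv2.imwrite(f"pics/{n}0.png",p['color'])
    print(n,p['fx'],p['cx'],p['cy'],(-np.array(p['R']).T@p['t']).round(3),np.array(p['R']).round(3).tolist())
    for k in names:
        print(k,[(np.round(d['at']).astype(int).tolist(),round(d['confidence'],2),atz(p,d['at'],0.02)[:2].round(3).tolist()) for d in search_frame(p,k)][:4])
E
```

```text
0.0 [ 0.2379383  -0.57752554  0.23050785] [ 9.80967553e-01  1.94170393e-01 -1.70353995e-04 -6.99556411e-04] 0.0187
scene 432.88145079016834 315.3570670249698 200.3942775439603 [ 1.155 -0.514  0.647] [[0.536, 0.844, 0.002], [0.516, -0.327, -0.792], [-0.668, 0.425, -0.611]]
tall_stub [([432, 200], 0.98, [0.617, 0.156]), ([314, 260], 0.66, [0.635, -0.185])]
short_stub [([216, 188], 0.91, [0.296, -0.257]), ([234, 225], 0.75, [0.45, -0.277]), ([163, 208], 0.67, [0.304, -0.391]), ([267, 185], 0.62, [0.352, -0.144])]
small_sprocket [([304, 199], 0.65, [0.45, -0.097]), ([418, 156], 0.43, [0.45, 0.268])]
sleeve [([418, 155], 0.61, [0.446, 0.272])]
pulley [([357, 176], 0.91, [0.441, 0.066]), ([315, 263], 0.32, [0.642, -0.188])]
collar []
large_sprocket [([383, 236], 0.73, [0.653, -0.022]), ([199, 276], 0.72, [0.552, -0.396])]
socket [([388, 197], 0.67, [0.551, 0.076])]
rod_cap [([326, 227], 0.47, [0.563, -0.11])]
spray_can [([201, 275], 0.79, [0.551, -0.391])]
top 392.6062701982066 323.124675891421 198.46055323490782 [ 0.322 -0.057  1.17 ] [[0.006, -1.0, -0.001], [-0.992, -0.006, -0.127], [0.127, 0.002, -0.992]]
tall_stub [([247, 152], 0.64, [0.607, 0.175])]
short_stub [([343, 245], 0.86, [0.332, -0.114]), ([438, 259], 0.77, [0.295, -0.387]), ([388, 262], 0.71, [0.284, -0.242])]
small_sprocket [([336, 205], 0.77, [0.45, -0.091])]
sleeve [([209, 205], 0.44, [0.448, 0.281])]
pulley [([278, 216], 0.96, [0.417, 0.078])]
collar [([279, 211], 0.57, [0.431, 0.075]), ([358, 152], 0.51, [0.611, -0.157])]
large_sprocket []
socket [([275, 173], 0.5, [0.546, 0.09])]
rod_cap [([336, 174], 0.68, [0.543, -0.093])]
spray_can [([455, 134], 0.81, [0.669, -0.449]), ([283, 218], 0.18, [0.409, 0.063])]
```

View pics/scene0.png

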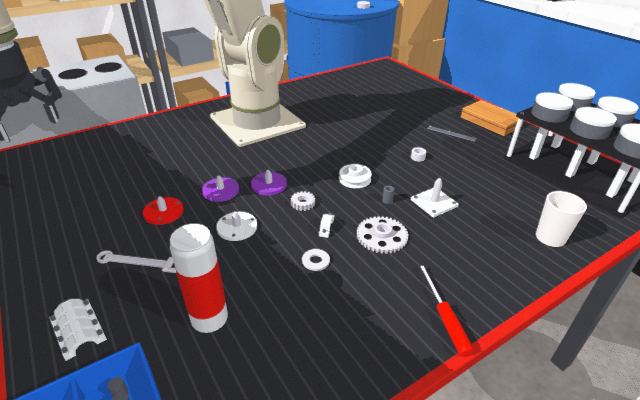

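View pics/top0.png

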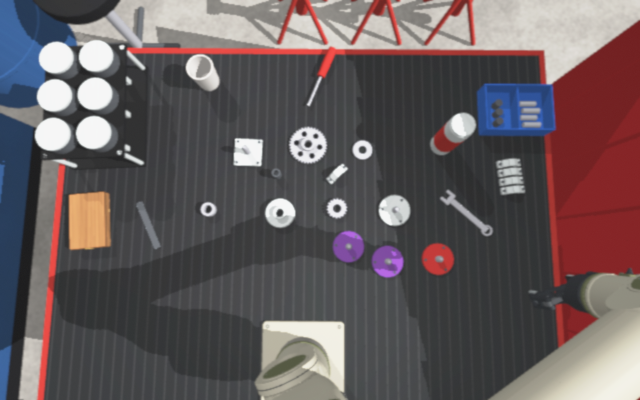

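Candidates for short_stub: scene (237,226)/top (395,210) is plain aluminium and fits. The purple ones at top (348,246) and (388,261) and the red one at (438,259) are look-alikes to leave alone. I'll confirm with a crop and measure everything.

```bash
cat > meas.py <<'E'
from h import *
from scipy.optimize import least_squares
# profile: list of (radius,z) ; square plate handled by 's'
M=dict(tall_stub=[('s',.04,0),('s',.04,.01),('c',.009,.06),('c',.004,.072)],short_stub=[('c',.045,0),('c',.045,.01),('c',.009,.032),('c',.004,.044)],
small_sprocket=[('c',.027,0),('c',.027,.016)],sleeve=[('c',.02,0),('c',.02,.024)],pulley=[('c',.042,0),('c',.042,.022),('c',.019,.036)],
collar=[('c',.029,0),('c',.029,.008)],large_sprocket=[('c',.053,0),('c',.053,.01),('c',.02,.024)],
socket=[('c',.013,0),('c',.013,.038)],rod_cap=[('r',.01,0),('r',.01,.03)])
def model(n,X,yaw,k=None):
    out=[]
    for i,(s,r,z) in enumerate(M[n]):
        if s=='c': a=np.linspace(0,2*np.pi,40,endpoint=False);P=np.c_[r*np.cos(a),r*np.sin(a),0*a+z]
        else:
            w=(.01,.033) if s=='r' else (r,r)
            P=np.array([[sx*w[0],sy*w[1],z] for sx in(-1,1) for sy in(-1,1)])
        c,q=np.cos(yaw),np.sin(yaw)
        out.append(P@np.array([[c,q,0],[-q,c,0],[0,0,1]])+X)
    return out
def sil(p,n,X,yaw,S=8,half=48,ctr=(0,0)):
    L=model(n,X,yaw);im=np.zeros((2*half*S,2*half*S),np.uint8)
    L2=[np.array([proj(p,q) for q in l]) for l in L]
    for a,b in zip(L2[:-1],L2[1:]):
        h=cv2.convexHull(np.r_[a,b].astype(np.float32))[:,0]
        cv2.fillConvexPoly(im,np.round((h-ctr+half+.5)*S-.5).astype(np.int32),255)
    # plate->post: draw post separately
    return cv2.resize(im,None,fx=1/S,fy=1/S,interpolation=cv2.INTER_AREA)/255.
def mask(p,n,seed):
    best=None
    for d in outline_of(p,n):
        if np.hypot(*(np.array(d['at'])-seed))<22:
            if best is None: best=d
    return None if best is None else (best['pixels'],best['confidence'])
E
sed -i "s/    for a,b in zip(L2\[:-1\],L2\[1:\]):/    if 'stub' in n: pr=[(L2[0],L2[1]),(L2[2]*0+L2[2],L2[3]),(np.array([proj(p,q) for q in model(n,X,yaw)[2]-np.array([0,0,M[n][2][2]-.01])]),L2[2])]\n    else: pr=list(zip(L2[:-1],L2[1:]))\n    for a,b in pr:/" meas.py
cat > seeds.py <<'E'
S=dict(tall_stub=((434,201),(248,152)),short_stub=((237,226),(395,210)),small_sprocket=((303,200),(337,208)),sleeve=((418,155),(208,209)),pulley=((355,176),(280,213)),collar=((316,260),(362,150)),large_sprocket=((382,235),(308,145)),socket=((388,195),(276,173)),rod_cap=((326,226),(338,174)))
E
python3 - <<'E'
from meas import *; from seeds import S
import pickle
P=[capture("scene"),capture("top")];pickle.dump(P,open("P.pkl","wb"))
for n,s in S.items():
    for i in (0,1):
        m=mask(P[i],n,s[i]); print(n,i,None if m is None else (round(m[1],2),m[0].sum(),np.argwhere(m[0]).mean(0)[::-1].round(1)))
        if m is not None: np.save(f"m_{n}_{i}.npy",m[0])
a=cv2.resize(P[0]['color'][130:300,190:470],None,fx=2.8,fy=2.8,interpolation=cv2.INTER_CUBIC)
b=cv2.resize(P[1]['color'][120:290,190:470],None,fx=2.8,fy=2.8,interpolation=cv2.INTER_CUBIC)
cv2.imwrite("pics/cA.png",a);cv2.imwrite("pics/cB.png",b)
E
```

```text
tall_stub 0 (0.92, np.int64(861), array([434.8, 200.1]))
tall_stub 1 (0.65, np.int64(675), array([247.6, 152.3]))
short_stub 0 (0.83, np.int64(934), array([236.6, 225.9]))
short_stub 1 (0.57, np.int64(724), array([394.5, 210.3]))
small_sprocket 0 (0.62, np.int64(365), array([302.9, 200.9]))
small_sprocket 1 (0.58, np.int64(200), array([337.6, 208.3]))
sleeve 0 (0.46, np.int64(164), array([418.2, 154.1]))
sleeve 1 (0.47, np.int64(112), array([208.4, 209.6]))
pulley 0 (0.78, np.int64(664), array([354.8, 175.8]))
pulley 1 (0.56, np.int64(624), array([280.2, 213.1]))
collar 0 (0.69, np.int64(400), array([315.7, 259.4]))
collar 1 (0.71, np.int64(256), array([362.2, 150. ]))
large_sprocket 0 (0.58, np.int64(1516), array([382.3, 234.5]))
large_sprocket 1 (0.62, np.int64(997), array([308. , 145.1]))
socket 0 (0.63, np.int64(165), array([388.1, 194.2]))
socket 1 (0.45, np.int64(78), array([276.7, 173.6]))
rod_cap 0 (0.82, np.int64(230), array([325.6, 225. ]))
rod_cap 1 (0.61, np.int64(148), array([336.7, 173.3]))
```

View pics/cA.png

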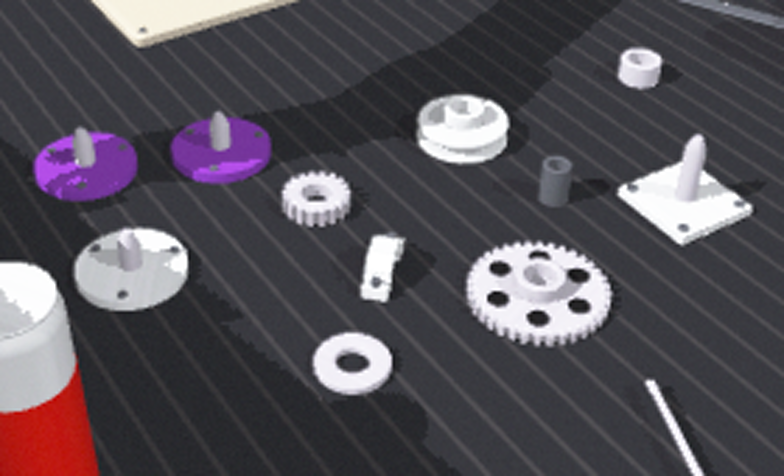

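View pics/cB.png

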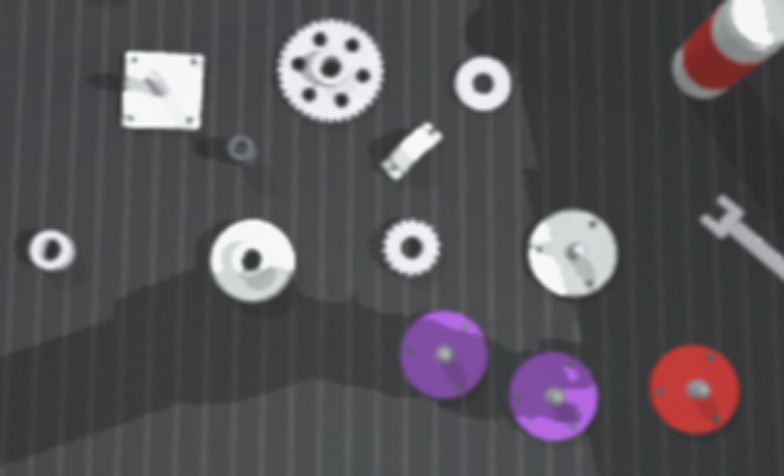

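The plain aluminium short_stub (crop A (130,268), crop B (572,253)) is confirmed; the two purple ones and the red one are look-alikes. All parts are hub up. Now the fit.

```bash
cat > fit.py <<'E'
from meas import *
def fill(m):
    c,_=cv2.findContours(m.astype(np.uint8),cv2.RETR_EXTERNAL,cv2.CHAIN_APPROX_NONE);o=np.zeros(m.shape,np.uint8)
    cv2.drawContours(o,[max(c,key=cv2.contourArea)],-1,1,-1);return o>0
def cen(w,o=(0,0)):
    v,u=np.mgrid[:w.shape[0],:w.shape[1]];return np.array([(u*w).sum(),(v*w).sum()])/w.sum()+o
def fit(n,ms,ps,z=None,yaw=0,half=48):
    cs=[cen(fill(m)) for m in ms]
    X=np.array(atz(ps[0],cs[0],.01));X[2]=0 if z is None else z
    def f(q):
        Y=np.r_[q[:2],q[2] if z is None else z];r=[]
        for p,c in zip(ps,cs):
            o=np.round(c);r+=list(cen(sil(p,n,Y,yaw,half=half,ctr=o),o-half)-c)
        return np.array(r)
    s=least_squares(f,X if z is None else X[:2],diff_step=2e-3,x_scale=.01)
    return s.x,s.fun
E
python3 - <<'E'
from fit import *; from seeds import S; import pickle
P=pickle.load(open("P.pkl","rb"))
for n in S:
    ms=[np.load(f"m_{n}_{i}.npy") for i in (0,1)]
    y=-0.7 if n=='rod_cap' else 0
    a,ra=fit(n,ms,P,yaw=y);b,rb=fit(n,ms,P,z=0,yaw=y)
    print(n,(a*1e3).round(1),ra.round(1),'| z0',(b*1e3).round(1),rb.round(1))
for n,uv in dict(tall=((437.5,178.5),(245.7,149.5)),short=((236,213),(396,208.5))).items():
    print('tip',n,tri([(P[0],uv[0]),(P[1],uv[1])]).round(4))
E
```

```text
tall_stub [610.3 175.4   0. ] [0.1 0.1 0.1 0.2] | z0 [610.3 175.4] [0.1 0.1 0.1 0.2]
short_stub [ 436.8 -266.7    0. ] [-0.   0.1 -0.   0. ] | z0 [ 436.7 -266.7] [ 0.   0.1 -0.   0.1]
small_sprocket [441.6 -96.    0. ] [-0.2  0.1 -0.3 -0.1] | z0 [441.5 -95.9] [-0.2  0.  -0.3 -0.1]
sleeve [435.4 284.5   0. ] [ 0.  -0.1  0.1 -0. ] | z0 [435.3 284.5] [ 0.  -0.1  0.1 -0. ]
pulley [425.5  71.9   0. ] [0.  0.1 0.  0.1] | z0 [425.5  71.9] [0.  0.1 0.  0.1]
collar [ 620.4 -172.4    0. ] [ 0.   0.1 -0.   0.1] | z0 [ 620.4 -172.4] [ 0.   0.1 -0.   0.1]
large_sprocket [634.1  -7.3   0. ] [-0.   0.1 -0.1  0.2] | z0 [634.1  -7.2] [ 0.   0.2 -0.1  0.2]
socket [542.5  84.6   0. ] [-0.1  0.2 -0.1  0.1] | z0 [542.5  84.7] [-0.   0.1 -0.2  0.1]
rod_cap [548.5 -99.    0. ] [ 0.4 -1.4  1.4 -1. ] | z0 [548.1 -98.8] [ 0.4 -1.5  1.3 -0.9]
tip tall [0.605  0.1709 0.07  ]
tip short [ 0.4384 -0.2649  0.042 ]fit.py:6: RuntimeWarning: invalid value encountered in divide
  v,u=np.mgrid[:w.shape[0],:w.shape[1]];return np.array([(u*w).sum(),(v*w).sum()])/w.sum()+o
```

```bash
cat > go.py <<'E'
import sys
from h import *
from scipy.spatial.transform import Rotation as Ro
x,y,z=map(float,sys.argv[1:4]);yaw=float(sys.argv[4]) if len(sys.argv)>4 else 0
o=bot.get_obs();R=Ro.from_quat(o['orientation']);G=Ro.from_euler('z',yaw,degrees=True)*Ro.from_quat([1,0,0,0])
d=R.inv().apply(np.array([x,y,z])/1e3-o['tcp_pos'])*100
print('t cm',d.round(2),'rot deg',np.degrees((R.inv()*G).as_rotvec()).round(2),'tcp',(np.array(o['tcp_pos'])*1e3).round(1),'F',np.round(o['wrist_force'],1),'w',round(o['width']*1e3,1),'j',np.round(o['joint_positions'],2),'time',round(o['t'],2))
E
python3 go.py 441.5 -96 120
```

```text
t cm [ 37.16 -36.81  11.13] rot deg [ 1.000e-02 -0.000e+00  2.239e+01] tcp [ 238.1 -577.9  231.4] F [ 0.5  0.7 -0.8] w 85.6 j [ 1.16  0.33 -0.06  1.46  0.02  1.35 -0.09] time 2.1
```

arm_command --commands '[{"tx":37.2,"ty":-36.8,"tz":5,"az":22.4,"grip":0},{"tx":37.2,"ty":-36.8,"tz":5,"az":22.4,"grip":0},{"tx":37.2,"ty":-36.8,"tz":5,"az":22.4,"grip":0},{"tx":37.2,"ty":-36.8,"tz":5,"az":22.4,"grip":0},{"tx":37.2,"ty":-36.8,"tz":5,"az":22.4,"grip":0},{"tx":37.2,"ty":-36.8,"tz":5,"az":22.4,"grip":0},{"tx":37.2,"ty":-36.8,"tz":5,"az":22.4,"grip":0},{"tx":37.2,"ty":-36.8,"tz":5,"az":22.4,"grip":0},{"tx":37.2,"ty":-36.8,"tz":11.1,"az":22.4,"grip":0},{"tx":37.2,"ty":-36.8,"tz":11.1,"az":22.4,"grip":0},{"tx":37.2,"ty":-36.8,"tz":11.1,"az":22.4,"grip":0},{"tx":37.2,"ty":-36.8,"tz":11.1,"az":22.4,"grip":0}]' --squeeze 60

```text
validation failed for argument at $.co...
```

```bash
python3 go.py 441.5 -96 4
```

```text
t cm [ 37.16 -36.81  22.73] rot deg [ 1.000e-02 -0.000e+00  2.239e+01] tcp [ 238.1 -577.9  231.4] F [ 0.5  0.7 -0.8] w 85.6 j [ 1.16  0.33 -0.06  1.46  0.02  1.35 -0.09] time 2.1
```

arm_command --commands '[{"tx":18.6,"ty":-18.4,"tz":5.0,"az":22.4,"grip":0.0},{"tx":18.6,"ty":-18.4,"tz":5.0,"az":22.4,"grip":0.0},{"tx":18.6,"ty":-18.4,"tz":5.0,"az":22.4,"grip":0.0},{"tx":18.6,"ty":-18.4,"tz":5.0,"az":22.4,"grip":0.0},{"tx":18.6,"ty":-18.4,"tz":5.0,"az":22.4,"grip":0.0},{"tx":18.6,"ty":-18.4,"tz":5.0,"az":22.4,"grip":0.0}]' --squeeze 60

```text
validation failed for argument at $.co...
```

```bash
python3 go.py 441.5 -96 80
```

```text
t cm [ 37.16 -36.81  15.13] rot deg [ 1.000e-02 -0.000e+00  2.239e+01] tcp [ 238.1 -577.9  231.4] F [ 0.5  0.7 -0.8] w 85.6 j [ 1.16  0.33 -0.06  1.46  0.02  1.35 -0.09] time 2.1
```

arm_command --commands '[{"tx":5,"ty":-5,"tz":0,"ax":0,"ay":0,"az":8,"grip":0}]'

```text
t: 2.2
tcp_pos: [0.2534, -0.5352, 0.2301]
orientation: [0.993, 0.122, -0.001, 0.0]
wrist_force: [0.9, 0.8, -0.3]
width: 0.0854
gripper_force: 0.0
```

```bash
python3 go.py 441.5 -96 80
```

```text
t cm [ 28.92 -38.06  14.93] rot deg [ 0.03  0.14 14.02] tcp [ 253.4 -535.2  230.1] F [ 0.9  0.8 -0.3] w 85.4 j [ 1.1   0.26 -0.07  1.55  0.02  1.33 -0.29] time 2.2
```

arm_command --commands '[{"tx":28.9,"ty":-38,"tz":5,"ax":0,"ay":0,"az":14,"grip":0},{"tx":28.9,"ty":-38,"tz":5,"ax":0,"ay":0,"az":14,"grip":0},{"tx":28.9,"ty":-38,"tz":5,"ax":0,"ay":0,"az":14,"grip":0},{"tx":28.9,"ty":-38,"tz":5,"ax":0,"ay":0,"az":14,"grip":0},{"tx":28.9,"ty":-38,"tz":5,"ax":0,"ay":0,"az":14,"grip":0},{"tx":28.9,"ty":-38,"tz":5,"ax":0,"ay":0,"az":14,"grip":0},{"tx":28.9,"ty":-38,"tz":14.9,"ax":0,"ay":0,"az":14,"grip":0},{"tx":28.9,"ty":-38,"tz":14.9,"ax":0,"ay":0,"az":14,"grip":0},{"tx":28.9,"ty":-38,"tz":14.9,"ax":0,"ay":0,"az":14,"grip":0},{"tx":28.9,"ty":-38,"tz":14.9,"ax":0,"ay":0,"az":14,"grip":0},{"tx":28.9,"ty":-38,"tz":14.9,"ax":0,"ay":0,"az":14,"grip":0},{"tx":28.9,"ty":-38,"tz":14.9,"ax":0,"ay":0,"az":14,"grip":0}]' --squeeze 60

```text
t: 3.4
tcp_pos: [0.4426, -0.0895, 0.0812]
orientation: [1.0, 0.005, -0.001, -0.001]
wrist_force: [0.2, 0.3, 0.2]
width: 0.0856
gripper_force: 0.0
```

```bash
python3 go.py 441.5 -96 3
```

```text
t cm [-0.1   0.66  7.82] rot deg [-0.07  0.1   0.63] tcp [442.6 -89.5  81.2] F [0.2 0.3 0.2] w 85.6 j [ 0.57  0.14 -0.49  2.05  0.08  0.97 -1.52] time 3.4
```

arm_command --commands '[{"tx":0,"ty":0,"tz":0,"ax":0,"ay":0,"az":0,"grip":0}]'

```text
t: 3.5
tcp_pos: [0.4428, -0.0925, 0.0827]
orientation: [1.0, 0.003, 0.0, 0.0]
wrist_force: [0.4, -0.9, 0.1]
width: 0.0852
gripper_force: 0.0
```

```bash
python3 go.py 441.5 -96 3
```

```text
t cm [-0.14  0.35  7.97] rot deg [ 0.02 -0.01  0.39] tcp [442.8 -92.5  82.7] F [ 0.4 -0.9  0.1] w 85.2 j [ 0.57  0.14 -0.49  2.05  0.08  0.97 -1.52] time 3.5
```

arm_command --commands '[{"tx":0,"ty":0,"tz":4,"ax":0,"ay":0,"az":0,"grip":0},{"tx":0,"ty":0,"tz":4,"ax":0,"ay":0,"az":0,"grip":0},{"tx":0,"ty":0,"tz":4,"ax":0,"ay":0,"az":0,"grip":0},{"tx":0,"ty":0,"tz":4,"ax":0,"ay":0,"az":0,"grip":0}]'

```text
t: 3.9
tcp_pos: [0.4436, -0.0926, 0.044]
orientation: [1.0, 0.003, 0.001, 0.0]
wrist_force: [0.9, -0.2, -0.2]
width: 0.0856
gripper_force: 0.0
```

```bash
python3 go.py 441.5 -96 3
```

```text
t cm [-0.22  0.33  4.1 ] rot deg [ 0.04 -0.11  0.33] tcp [443.6 -92.6  44. ] F [ 0.9 -0.2 -0.2] w 85.6 j [ 0.56  0.2  -0.48  2.08  0.12  0.89 -1.56] time 3.9
```

arm_command --commands '[{"tx":-0.2,"ty":0.3,"tz":2,"ax":0,"ay":0,"az":0,"grip":0},{"tx":-0.2,"ty":0.3,"tz":3,"ax":0,"ay":0,"az":0,"grip":0},{"tx":-0.2,"ty":0.3,"tz":4.1,"ax":0,"ay":0,"az":0,"grip":0},{"tx":-0.2,"ty":0.3,"tz":4.1,"ax":0,"ay":0,"az":0,"grip":0},{"tx":-0.2,"ty":0.3,"tz":4.1,"ax":0,"ay":0,"az":0,"grip":0}]'

```text
t: 4.4
tcp_pos: [0.441, -0.0947, 0.0016]
orientation: [1.0, 0.003, 0.0, -0.0]
wrist_force: [-0.4, 0.1, 0.7]
width: 0.0854
gripper_force: 0.0
```

```bash
for i in 1 2; do python3 go.py 441.5 -96 3; done
```

```text
t cm [ 0.04  0.13 -0.14] rot deg [-0.01 -0.    0.4 ] tcp [441.  -94.7   1.6] F [-0.4  0.1  0.7] w 85.4 j [ 0.54  0.27 -0.47  2.11  0.17  0.8  -1.59] time 4.4
t cm [ 0.04  0.13 -0.14] rot deg [-0.01 -0.    0.4 ] tcp [441.  -94.7   1.6] F [-0.4  0.1  0.7] w 85.4 j [ 0.54  0.27 -0.47  2.11  0.17  0.8  -1.59] time 4.4
```

arm_command --commands '[{"tx":0,"ty":0.1,"tz":0,"ax":0,"ay":0,"az":0,"grip":1},{"tx":0,"ty":0.1,"tz":0,"ax":0,"ay":0,"az":0,"grip":1},{"tx":0,"ty":0.1,"tz":0,"ax":0,"ay":0,"az":0,"grip":1},{"tx":0,"ty":0.1,"tz":0,"ax":0,"ay":0,"az":0,"grip":1},{"tx":0,"ty":0.1,"tz":0,"ax":0,"ay":0,"az":0,"grip":1},{"tx":0,"ty":0.1,"tz":0,"ax":0,"ay":0,"az":0,"grip":1},{"tx":0,"ty":0.1,"tz":0,"ax":0,"ay":0,"az":0,"grip":1},{"tx":0,"ty":0.1,"tz":0,"ax":0,"ay":0,"az":0,"grip":1}]' --squeeze 60

```text
t: 5.2
tcp_pos: [0.4412, -0.0959, 0.0024]
orientation: [1.0, 0.003, 0.0, 0.0]
wrist_force: [-5.5, 0.9, 14.1]
width: 0.0499
gripper_force: 59.5
```

```bash
python3 go.py 610.3 175.4 140
```

```text
t cm [ 17.1  -27.   -13.77] rot deg [ 0.04 -0.03  0.4 ] tcp [441.2 -95.9   2.4] F [-5.5  0.9 14.1] w 49.9 j [ 0.54  0.27 -0.47  2.1   0.17  0.8  -1.59] time 5.2
```

arm_command --commands '[{"tx":0,"ty":0.1,"tz":-4,"ax":0,"ay":0,"az":0,"grip":1},{"tx":0,"ty":0.1,"tz":-8,"ax":0,"ay":0,"az":0,"grip":1},{"tx":1,"ty":-2,"tz":-12,"ax":0,"ay":0,"az":0,"grip":1},{"tx":17.1,"ty":-27,"tz":-13.8,"ax":0,"ay":0,"az":0,"grip":1},{"tx":17.1,"ty":-27,"tz":-13.8,"ax":0,"ay":0,"az":0,"grip":1},{"tx":17.1,"ty":-27,"tz":-13.8,"ax":0,"ay":0,"az":0,"grip":1},{"tx":17.1,"ty":-27,"tz":-13.8,"ax":0,"ay":0,"az":0,"grip":1},{"tx":17.1,"ty":-27,"tz":-13.8,"ax":0,"ay":0,"az":0,"grip":1},{"tx":17.1,"ty":-27,"tz":-13.8,"ax":0,"ay":0,"az":0,"grip":1},{"tx":17.1,"ty":-27,"tz":-13.8,"ax":0,"ay":0,"az":0,"grip":1},{"tx":17.1,"ty":-27,"tz":-13.8,"ax":0,"ay":0,"az":0,"grip":1},{"tx":17.1,"ty":-27,"tz":-13.8,"ax":0,"ay":0,"az":0,"grip":1}]'

```text
t: 6.4
tcp_pos: [0.6097, 0.1741, 0.1389]
orientation: [1.0, 0.003, -0.0, 0.001]
wrist_force: [-0.4, -0.2, -2.0]
width: 0.0496
gripper_force: 63.8
```

```bash
python3 go.py 610.3 175.4 90; python3 - <<'E'
from h import *
a=capture("scene");b=capture("top")
c=np.hstack([cv2.resize(a['color'][110:230,370:500],None,fx=3,fy=3,interpolation=2),cv2.resize(b['color'][90:210,190:320],None,fx=3,fy=3,interpolation=2)])
cv2.imwrite("pics/d1.png",c)
E
```

```text
t cm [ 0.07 -0.13  4.89] rot deg [0.06 0.05 0.34] tcp [609.7 174.1 138.9] F [-0.4 -0.2 -2. ] w 49.6 j [ 0.11  0.49 -0.61  1.52  0.29  1.23 -2.11] time 6.4
```

View pics/d1.png

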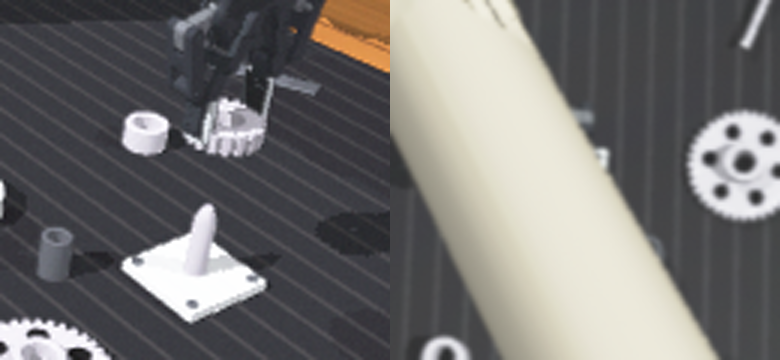

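arm_command --commands '[{"tx":0.1,"ty":-0.1,"tz":3,"ax":0,"ay":0,"az":0,"grip":1},{"tx":0.1,"ty":-0.1,"tz":5.5,"ax":0,"ay":0,"az":0,"grip":1},{"tx":0.1,"ty":-0.1,"tz":5.5,"ax":0,"ay":0,"az":0,"grip":1},{"tx":0.1,"ty":-0.1,"tz":5.5,"ax":0,"ay":0,"az":0,"grip":1}]'

```text
t: 6.9
tcp_pos: [0.6111, 0.1755, 0.085]
orientation: [1.0, 0.003, 0.0, 0.0]
wrist_force: [0.5, -0.3, -1.4]
width: 0.0494
gripper_force: 63.8
```

```bash
python3 go.py 610.3 175.4 12.4; python3 - <<'E'
from h import *
a=capture("scene");o=bot.get_obs();t=np.array(o['tcp_pos'])
cv2.imwrite("pics/d2.png",cv2.resize(a['color'][130:230,380:500],None,fx=5,fy=5,interpolation=2))
f=lambda X:((proj(a,X)-[380,130])*5).round()
print('rim top ctr',f(t+[0,0,.014]),'post tip',f([.6103,.1754,.072]))
E
```

```text
t cm [-0.08  0.01  7.26] rot deg [ 0.02 -0.    0.33] tcp [611.1 175.5  85. ] F [ 0.5 -0.3 -1.4] w 49.4 j [ 0.1   0.54 -0.59  1.57  0.33  1.13 -2.14] time 6.9
rim top ctr [311. 194.] post tip [297. 243.]
```

View pics/d2.png

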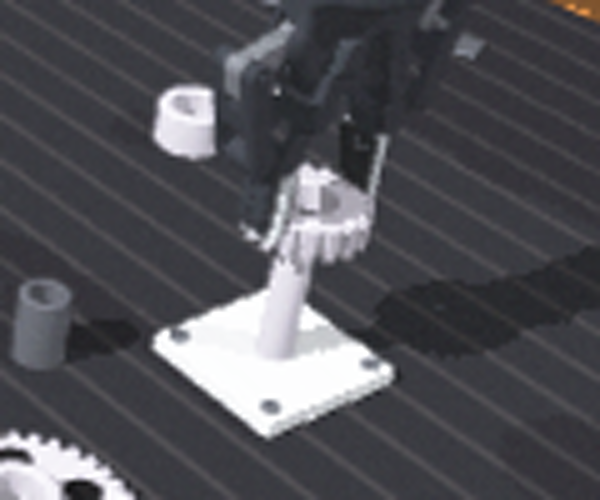

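arm_command --commands '[{"tx":-0.1,"ty":0,"tz":1,"ax":0,"ay":0,"az":0,"grip":1},{"tx":-0.1,"ty":0,"tz":2,"ax":0,"ay":0,"az":0,"grip":1},{"tx":-0.1,"ty":0,"tz":3,"ax":0,"ay":0,"az":0,"grip":1},{"tx":-0.1,"ty":0,"tz":3,"ax":0,"ay":0,"az":0,"grip":1}]'

```text
t: 7.35
tcp_pos: [0.6089, 0.1758, 0.0523]
orientation: [1.0, 0.003, -0.001, 0.0]
wrist_force: [0.2, 0.4, -2.3]
width: 0.0495
gripper_force: 63.8
```

```bash
python3 go.py 610.3 175.4 12.4
```

```text
t cm [0.15 0.04 3.99] rot deg [0.05 0.16 0.39] tcp [608.9 175.8  52.3] F [ 0.2  0.4 -2.3] w 49.5 j [ 0.09  0.58 -0.58  1.59  0.35  1.08 -2.15] time 7.35
```

No contact force. Continue down.

arm_command --commands '[{"tx":0.1,"ty":0,"tz":1,"ax":0,"ay":0,"az":0,"grip":1},{"tx":0.1,"ty":0,"tz":2,"ax":0,"ay":0,"az":0,"grip":1},{"tx":0.1,"ty":0,"tz":3,"ax":0,"ay":0,"az":0,"grip":1},{"tx":0.1,"ty":0,"tz":3.7,"ax":0,"ay":0,"az":0,"grip":1},{"tx":0.1,"ty":0,"tz":3.7,"ax":0,"ay":0,"az":0,"grip":1},{"tx":0.1,"ty":0,"tz":3.9,"ax":0,"ay":0,"az":0,"grip":1},{"tx":0.1,"ty":0,"tz":4,"ax":0,"ay":0,"az":0,"grip":1},{"tx":0.1,"ty":0,"tz":4,"ax":0,"ay":0,"az":0,"grip":1}]'

```text
t: 8.15
tcp_pos: [0.6112, 0.1763, 0.0145]
orientation: [1.0, 0.003, 0.0, 0.0]
wrist_force: [0.2, 0.1, -2.6]
width: 0.0495
gripper_force: 63.8
```

```bash
python3 go.py 610.3 175.4 12.4
```

```text
t cm [-0.09  0.09  0.21] rot deg [ 0.   -0.03  0.39] tcp [611.2 176.3  14.5] F [ 0.2  0.1 -2.6] w 49.5 j [ 0.07  0.62 -0.56  1.61  0.38  1.02 -2.17] time 8.15
```

arm_command --commands '[{"tx":-0.1,"ty":0,"tz":0.2,"ax":0,"ay":0,"az":0,"grip":1},{"tx":-0.1,"ty":0,"tz":0.3,"ax":0,"ay":0,"az":0,"grip":1},{"tx":-0.1,"ty":0,"tz":0.3,"ax":0,"ay":0,"az":0,"grip":1}]'

```text
t: 8.45
tcp_pos: [0.6104, 0.1764, 0.0126]
orientation: [1.0, 0.003, 0.001, 0.0]
wrist_force: [-3.8, -1.7, 8.7]
width: 0.0492
gripper_force: 64.9
```

```bash
python3 go.py 610.3 175.4 12.4
```

```text
t cm [-0.01  0.1   0.02] rot deg [ 0.01 -0.07  0.39] tcp [610.4 176.4  12.6] F [-3.8 -1.7  8.7] w 49.2 j [ 0.07  0.62 -0.56  1.61  0.38  1.01 -2.17] time 8.45
```

arm_command --commands '[{"tx":-0.1,"ty":0,"tz":0.2,"ax":0,"ay":0,"az":0,"grip":0},{"tx":-0.1,"ty":0,"tz":0.2,"ax":0,"ay":0,"az":0,"grip":0},{"tx":-0.1,"ty":0,"tz":0.2,"ax":0,"ay":0,"az":0,"grip":0},{"tx":-0.1,"ty":0,"tz":0.2,"ax":0,"ay":0,"az":0,"grip":0},{"tx":-0.1,"ty":0,"tz":-4,"ax":0,"ay":0,"az":0,"grip":0},{"tx":-0.1,"ty":0,"tz":-9,"ax":0,"ay":0,"az":0,"grip":0},{"tx":-0.1,"ty":0,"tz":-13,"ax":0,"ay":0,"az":0,"grip":0},{"tx":-0.1,"ty":0,"tz":-13,"ax":0,"ay":0,"az":0,"grip":0}]'

```text
t: 9.25
tcp_pos: [0.6119, 0.1778, 0.1479]
orientation: [1.0, 0.003, 0.005, -0.001]
wrist_force: [0.8, 0.9, 0.0]
width: 0.0853
gripper_force: 0.0
```

```bash
python3 go.py 435.3 284.5 80 30
```

```text
t cm [-17.64 -10.77   6.65] rot deg [-1.000e-02 -5.600e-01 -2.961e+01] tcp [611.9 177.8 147.9] F [0.8 0.9 0. ] w 85.3 j [ 0.11  0.48 -0.62  1.51  0.29  1.23 -2.11] time 9.25
```

arm_command --commands '[{"tx":-17.6,"ty":-10.8,"tz":0,"ax":0,"ay":0,"az":-30,"grip":0},{"tx":-17.6,"ty":-10.8,"tz":0,"ax":0,"ay":0,"az":-30,"grip":0},{"tx":-17.6,"ty":-10.8,"tz":2,"ax":0,"ay":0,"az":-30,"grip":0},{"tx":-17.6,"ty":-10.8,"tz":6.6,"ax":0,"ay":0,"az":-30,"grip":0},{"tx":-17.6,"ty":-10.8,"tz":6.6,"ax":0,"ay":0,"az":-30,"grip":0},{"tx":-17.6,"ty":-10.8,"tz":6.6,"ax":0,"ay":0,"az":-30,"grip":0},{"tx":-17.6,"ty":-10.8,"tz":6.6,"ax":0,"ay":0,"az":-30,"grip":0},{"tx":-17.6,"ty":-10.8,"tz":6.6,"ax":0,"ay":0,"az":-30,"grip":0}]'

```text
t: 10.05
tcp_pos: [0.4337, 0.2828, 0.076]
orientation: [0.965, 0.261, 0.001, -0.0]
wrist_force: [0.8, -0.2, -0.1]
width: 0.0851
gripper_force: 0.0
```

```bash
python3 go.py 435.3 284.5 7 30; python3 - <<'E'
from h import *
a=capture("scene")
cv2.imwrite("pics/d3.png",cv2.resize(a['color'][110:230,370:490],None,fx=4,fy=4,interpolation=2))
E
```

```text
t cm [ 0.22 -0.07  6.9 ] rot deg [ 0.01 -0.08  0.3 ] tcp [433.7 282.8  76. ] F [ 0.8 -0.2 -0.1] w 85.1 j [ 0.03  0.35 -0.8   1.88  0.3   1.03 -1.94] time 10.05
```

View pics/d3.png

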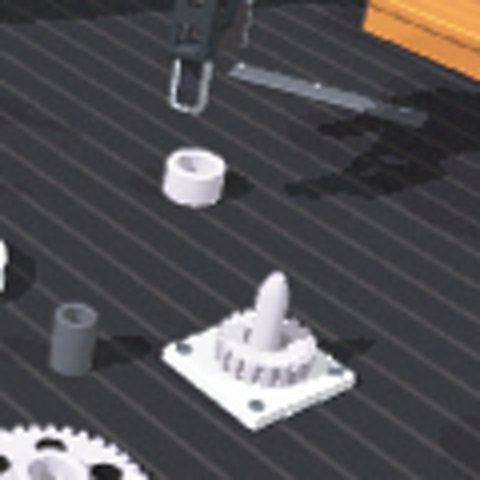

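The sprocket sits flat on the plate around the post (crop (265,345)). Now the sleeve.

arm_command --commands '[{"tx":0.2,"ty":-0.1,"tz":3,"ax":0,"ay":0,"az":0,"grip":0},{"tx":0.2,"ty":-0.1,"tz":5.5,"ax":0,"ay":0,"az":0,"grip":0},{"tx":0.2,"ty":-0.1,"tz":6.9,"ax":0,"ay":0,"az":0,"grip":0},{"tx":0.2,"ty":-0.1,"tz":6.9,"ax":0,"ay":0,"az":0,"grip":0},{"tx":0.2,"ty":-0.1,"tz":6.9,"ax":0,"ay":0,"az":0,"grip":0},{"tx":0.2,"ty":-0.1,"tz":6.9,"ax":0,"ay":0,"az":0,"grip":0}]'

```text
t: 10.7
tcp_pos: [0.4344, 0.2855, 0.0075]
orientation: [0.965, 0.262, 0.001, -0.0]
wrist_force: [0.4, 0.0, 0.1]
width: 0.0851
gripper_force: 0.0
```

```bash
python3 go.py 435.3 284.5 7 30
```

```text
t cm [0.03 0.13 0.05] rot deg [ 0.01 -0.11  0.38] tcp [434.4 285.5   7.5] F [0.4 0.  0.1] w 85.1 j [-0.03  0.46 -0.75  1.92  0.4   0.91 -2.01] time 10.7
```

arm_command --commands '[{"tx":0,"ty":0.1,"tz":0,"ax":0,"ay":0,"az":0,"grip":1},{"tx":0,"ty":0.1,"tz":0,"ax":0,"ay":0,"az":0,"grip":1},{"tx":0,"ty":0.1,"tz":0,"ax":0,"ay":0,"az":0,"grip":1},{"tx":0,"ty":0.1,"tz":0,"ax":0,"ay":0,"az":0,"grip":1},{"tx":0,"ty":0.1,"tz":0,"ax":0,"ay":0,"az":0,"grip":1},{"tx":0,"ty":0.1,"tz":0,"ax":0,"ay":0,"az":0,"grip":1},{"tx":0,"ty":0.1,"tz":0,"ax":0,"ay":0,"az":0,"grip":1},{"tx":0,"ty":0.1,"tz":0,"ax":0,"ay":0,"az":0,"grip":1},{"tx":0,"ty":0.1,"tz":0,"ax":0,"ay":0,"az":0,"grip":1}]'

```text
t: 11.6
tcp_pos: [0.4343, 0.2842, 0.007]
orientation: [0.965, 0.262, 0.0, 0.0]
wrist_force: [-2.1, -2.3, 10.1]
width: 0.0382
gripper_force: 59.3
```

```bash
python3 go.py 610.3 175.4 145 30
```

```text
t cm [  9.69  18.3  -13.78] rot deg [ 0.04 -0.03  0.39] tcp [434.3 284.2   7. ] F [-2.1 -2.3 10.1] w 38.2 j [-0.02  0.46 -0.75  1.92  0.4   0.91 -2.01] time 11.6
```

arm_command --commands '[{"tx":0,"ty":0.1,"tz":-4,"ax":0,"ay":0,"az":0,"grip":1},{"tx":0,"ty":0.1,"tz":-8,"ax":0,"ay":0,"az":0,"grip":1},{"tx":1,"ty":2,"tz":-12,"ax":0,"ay":0,"az":0,"grip":1},{"tx":9.6,"ty":18.3,"tz":-13.8,"ax":0,"ay":0,"az":0,"grip":1},{"tx":9.6,"ty":18.3,"tz":-13.8,"ax":0,"ay":0,"az":0,"grip":1},{"tx":9.6,"ty":18.3,"tz":-13.8,"ax":0,"ay":0,"az":0,"grip":1},{"tx":9.6,"ty":18.3,"tz":-13.8,"ax":0,"ay":0,"az":0,"grip":1},{"tx":9.6,"ty":18.3,"tz":-13.8,"ax":0,"ay":0,"az":0,"grip":1},{"tx":9.6,"ty":18.3,"tz":-11,"ax":0,"ay":0,"az":0,"grip":1},{"tx":9.6,"ty":18.3,"tz":-9,"ax":0,"ay":0,"az":0,"grip":1},{"tx":9.6,"ty":18.3,"tz":-8.5,"ax":0,"ay":0,"az":0,"grip":1},{"tx":9.6,"ty":18.3,"tz":-8.5,"ax":0,"ay":0,"az":0,"grip":1}]'

```text
t: 12.8
tcp_pos: [0.6086, 0.175, 0.0908]
orientation: [0.965, 0.262, -0.001, -0.0]
wrist_force: [0.1, 0.3, -0.6]
width: 0.0374
gripper_force: 61.1
```

```bash
python3 go.py 609.4 174.9 33 30
```

```text
t cm [0.07 0.05 5.78] rot deg [-0.03  0.09  0.42] tcp [608.6 175.   90.8] F [ 0.1  0.3 -0.6] w 37.4 j [ 0.16  0.56 -0.69  1.56  0.37  1.16 -1.64] time 12.8
```

arm_command --commands '[{"tx":0.1,"ty":0,"tz":1,"ax":0,"ay":0,"az":0,"grip":1},{"tx":0.1,"ty":0,"tz":2,"ax":0,"ay":0,"az":0,"grip":1},{"tx":0.1,"ty":0,"tz":3,"ax":0,"ay":0,"az":0,"grip":1},{"tx":0.1,"ty":0,"tz":4,"ax":0,"ay":0,"az":0,"grip":1},{"tx":0.1,"ty":0,"tz":5,"ax":0,"ay":0,"az":0,"grip":1},{"tx":0.1,"ty":0,"tz":5.4,"ax":0,"ay":0,"az":0,"grip":1},{"tx":0.1,"ty":0,"tz":5.4,"ax":0,"ay":0,"az":0,"grip":1}]'

```text
t: 13.5
tcp_pos: [0.6098, 0.1752, 0.0365]
orientation: [0.965, 0.262, -0.001, -0.0]
wrist_force: [-0.8, -0.7, -0.1]
width: 0.0379
gripper_force: 61.1
```

```bash
python3 go.py 609.4 174.9 33 30
```

```text
t cm [-0.05  0.    0.35] rot deg [-0.02  0.07  0.39] tcp [609.8 175.2  36.5] F [-0.8 -0.7 -0.1] w 37.9 j [ 0.14  0.62 -0.66  1.6   0.42  1.07 -1.67] time 13.5
```

arm_command --commands '[{"tx":0,"ty":0,"tz":0.2,"ax":0,"ay":0,"az":0,"grip":1},{"tx":0,"ty":0,"tz":0.4,"ax":0,"ay":0,"az":0,"grip":1},{"tx":0,"ty":0,"tz":0.4,"ax":0,"ay":0,"az":0,"grip":1},{"tx":0,"ty":0,"tz":0.4,"ax":0,"ay":0,"az":0,"grip":1}]'

```text
t: 13.9
tcp_pos: [0.6103, 0.1754, 0.0335]
orientation: [0.965, 0.262, 0.0, 0.0]
wrist_force: [0.7, -0.0, -0.7]
width: 0.0378
gripper_force: 61.1
```

```bash
python3 go.py 609.4 174.9 33 30
```

```text
t cm [-0.1  -0.01  0.05] rot deg [ 0.01 -0.01  0.39] tcp [610.3 175.4  33.5] F [ 0.7 -0.  -0.7] w 37.8 j [ 0.14  0.62 -0.66  1.6   0.42  1.06 -1.67] time 13.9
```

arm_command --commands '[{"tx":0,"ty":0,"tz":0.1,"ax":0,"ay":0,"az":0,"grip":1},{"tx":0,"ty":0,"tz":0.2,"ax":0,"ay":0,"az":0,"grip":1},{"tx":0,"ty":0,"tz":0.2,"ax":0,"ay":0,"az":0,"grip":1}]'

```text
t: 14.2
tcp_pos: [0.6105, 0.1754, 0.0331]
orientation: [0.965, 0.262, 0.0, 0.0]
wrist_force: [-7.6, -2.7, 14.2]
width: 0.0375
gripper_force: 62.6
```

arm_command --commands '[{"tx":0,"ty":0,"tz":0.1,"ax":0,"ay":0,"az":0,"grip":0},{"tx":0,"ty":0,"tz":0.1,"ax":0,"ay":0,"az":0,"grip":0},{"tx":0,"ty":0,"tz":0.1,"ax":0,"ay":0,"az":0,"grip":0},{"tx":0,"ty":0,"tz":0.1,"ax":0,"ay":0,"az":0,"grip":0},{"tx":0,"ty":0,"tz":-3,"ax":0,"ay":0,"az":0,"grip":0},{"tx":0,"ty":0,"tz":-8,"ax":0,"ay":0,"az":0,"grip":0},{"tx":0,"ty":0,"tz":-10.5,"ax":0,"ay":0,"az":0,"grip":0},{"tx":0,"ty":0,"tz":-10.5,"ax":0,"ay":0,"az":0,"grip":0}]'

```text
t: 15.0
tcp_pos: [0.6122, 0.1764, 0.1408]
orientation: [0.965, 0.262, 0.003, -0.0]
wrist_force: [-0.3, 0.0, -0.3]
width: 0.0854
gripper_force: 0.0
```

```bash
python3 go.py 425.5 71.9 75 30
```

```text
t cm [-21.44  -0.44   6.44] rot deg [ 0.1  -0.38  0.39] tcp [612.2 176.4 140.8] F [-0.3  0.  -0.3] w 85.4 j [ 0.17  0.51 -0.71  1.51  0.34  1.24 -1.62] time 15.0
```

arm_command --commands '[{"tx":-21.4,"ty":-0.4,"tz":0,"ax":0,"ay":0,"az":0,"grip":0},{"tx":-21.4,"ty":-0.4,"tz":0,"ax":0,"ay":0,"az":0,"grip":0},{"tx":-21.4,"ty":-0.4,"tz":0,"ax":0,"ay":0,"az":0,"grip":0},{"tx":-21.4,"ty":-0.4,"tz":2,"ax":0,"ay":0,"az":0,"grip":0},{"tx":-21.4,"ty":-0.4,"tz":6.4,"ax":0,"ay":0,"az":0,"grip":0},{"tx":-21.4,"ty":-0.4,"tz":6.4,"ax":0,"ay":0,"az":0,"grip":0},{"tx":-21.4,"ty":-0.4,"tz":6.4,"ax":0,"ay":0,"az":0,"grip":0},{"tx":-21.4,"ty":-0.4,"tz":6.4,"ax":0,"ay":0,"az":0,"grip":0}]'

```text
t: 15.8
tcp_pos: [0.4253, 0.0718, 0.0735]
orientation: [0.965, 0.263, 0.001, -0.001]
wrist_force: [0.9, 1.3, 0.2]
width: 0.0854
gripper_force: 0.0
```

```bash
python3 go.py 425.5 71.9 25.5 30; python3 - <<'E'
from h import *
a=capture("scene")
cv2.imwrite("pics/d4.png",cv2.resize(a['color'][110:230,330:480],None,fx=4,fy=4,interpolation=2))
E
```

```text
t cm [0.01 0.   4.8 ] rot deg [-0.04 -0.11  0.45] tcp [425.3  71.8  73.5] F [0.9 1.3 0.2] w 85.4 j [ 0.48  0.14 -0.78  2.09  0.12  0.95 -1.4 ] time 15.8
```

View pics/d4.png

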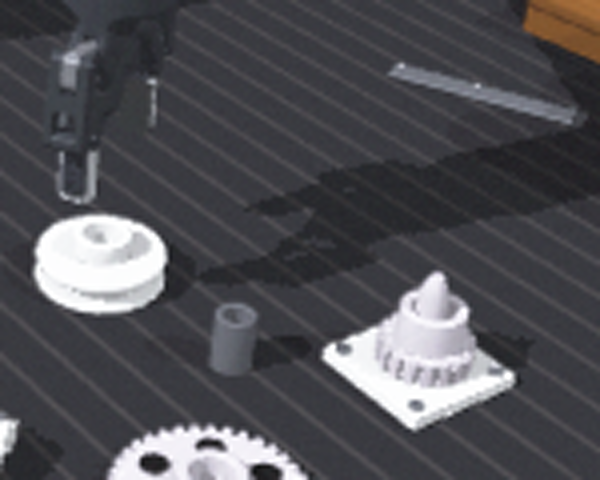

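The sleeve is seated on the sprocket (crop (432,325)), and the pulley is below the gripper. Next I descend to its hub.

arm_command --commands '[{"tx":0,"ty":0,"tz":2,"ax":0,"ay":0,"az":0,"grip":0},{"tx":0,"ty":0,"tz":4,"ax":0,"ay":0,"az":0,"grip":0},{"tx":0,"ty":0,"tz":4.8,"ax":0,"ay":0,"az":0,"grip":0},{"tx":0,"ty":0,"tz":4.8,"ax":0,"ay":0,"az":0,"grip":0},{"tx":0,"ty":0,"tz":4.8,"ax":0,"ay":0,"az":0,"grip":0}]'

```text
t: 16.35
tcp_pos: [0.4244, 0.0711, 0.0251]
orientation: [0.965, 0.262, 0.0, -0.0]
wrist_force: [-0.2, 1.0, 0.5]
width: 0.0857
gripper_force: 0.0
```

```bash
python3 go.py 425.5 71.9 25 30
```

```text
t cm [ 0.13 -0.02  0.01] rot deg [-0.   -0.06  0.42] tcp [424.4  71.1  25.1] F [-0.2  1.   0.5] w 85.7 j [ 0.45  0.23 -0.76  2.13  0.21  0.85 -1.48] time 16.35
```

arm_command --commands '[{"tx":0.1,"ty":0,"tz":0,"ax":0,"ay":0,"az":0,"grip":1},{"tx":0.1,"ty":0,"tz":0,"ax":0,"ay":0,"az":0,"grip":1},{"tx":0.1,"ty":0,"tz":0,"ax":0,"ay":0,"az":0,"grip":1},{"tx":0.1,"ty":0,"tz":0,"ax":0,"ay":0,"az":0,"grip":1},{"tx":0.1,"ty":0,"tz":0,"ax":0,"ay":0,"az":0,"grip":1},{"tx":0.1,"ty":0,"tz":0,"ax":0,"ay":0,"az":0,"grip":1},{"tx":0.1,"ty":0,"tz":0,"ax":0,"ay":0,"az":0,"grip":1},{"tx":0.1,"ty":0,"tz":0,"ax":0,"ay":0,"az":0,"grip":1},{"tx":0.1,"ty":0,"tz":0,"ax":0,"ay":0,"az":0,"grip":1}]' --squeeze 80

```text
t: 17.25
tcp_pos: [0.4248, 0.0711, 0.0252]
orientation: [0.965, 0.262, 0.0, 0.0]
wrist_force: [-5.5, -0.9, 14.9]
width: 0.0344
gripper_force: 78.3
```

```bash
python3 go.py 610.3 175.4 175 30
```

```text
t cm [ 21.28   0.41 -14.98] rot deg [0.05 0.   0.42] tcp [424.8  71.1  25.2] F [-5.5 -0.9 14.9] w 34.4 j [ 0.44  0.23 -0.76  2.13  0.21  0.85 -1.48] time 17.25
```

arm_command --commands '[{"tx":0.1,"ty":0,"tz":-3,"ax":0,"ay":0,"az":0,"grip":1},{"tx":0.1,"ty":0,"tz":-7,"ax":0,"ay":0,"az":0,"grip":1},{"tx":1,"ty":0,"tz":-11,"ax":0,"ay":0,"az":0,"grip":1},{"tx":5,"ty":0.1,"tz":-13,"ax":0,"ay":0,"az":0,"grip":1},{"tx":9,"ty":0.2,"tz":-13,"ax":0,"ay":0,"az":0,"grip":1},{"tx":13,"ty":0.3,"tz":-13,"ax":0,"ay":0,"az":0,"grip":1},{"tx":17,"ty":0.4,"tz":-13,"ax":0,"ay":0,"az":0,"grip":1},{"tx":20,"ty":0.4,"tz":-13,"ax":0,"ay":0,"az":0,"grip":1},{"tx":21.2,"ty":0.4,"tz":-11,"ax":0,"ay":0,"az":0,"grip":1},{"tx":21.2,"ty":0.4,"tz":-9,"ax":0,"ay":0,"az":0,"grip":1},{"tx":21.2,"ty":0.4,"tz":-8,"ax":0,"ay":0,"az":0,"grip":1},{"tx":21.2,"ty":0.4,"tz":-8,"ax":0,"ay":0,"az":0,"grip":1}]'

```text
t: 18.45
tcp_pos: [0.6082, 0.1742, 0.1026]
orientation: [0.965, 0.262, -0.002, 0.0]
wrist_force: [0.1, 0.2, -2.4]
width: 0.0338
gripper_force: 82.1
```

```bash
python3 go.py 609.5 174.9 75 30; python3 - <<'E'
from h import *
a=capture("scene")
cv2.imwrite("pics/d5.png",cv2.resize(a['color'][110:230,360:510],None,fx=4,fy=4,interpolation=2))
E
```

```text
t cm [0.15 0.   2.76] rot deg [-0.04  0.18  0.39] tcp [608.2 174.2 102.6] F [ 0.1  0.2 -2.4] w 33.8 j [ 0.2   0.56 -0.74  1.55  0.4   1.19 -1.66] time 18.45
```

View pics/d5.png

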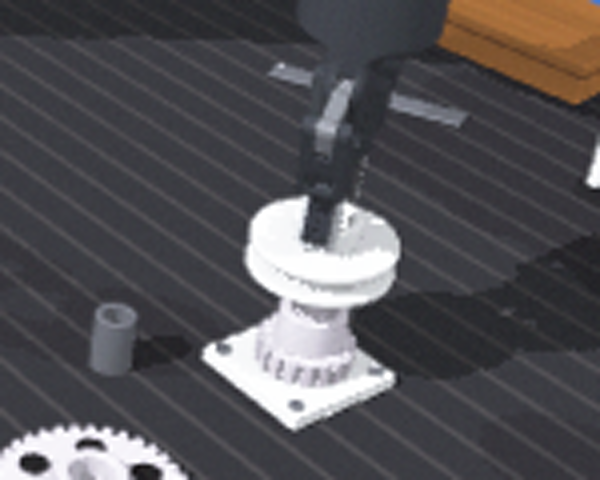

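The pulley is level above the sleeve (crop (322,250)). Lowering.

arm_command --commands '[{"tx":0.1,"ty":0,"tz":0.8,"ax":0,"ay":0,"az":0,"grip":1},{"tx":0.1,"ty":0,"tz":1.6,"ax":0,"ay":0,"az":0,"grip":1},{"tx":0.1,"ty":0,"tz":2.3,"ax":0,"ay":0,"az":0,"grip":1},{"tx":0.1,"ty":0,"tz":2.3,"ax":0,"ay":0,"az":0,"grip":1},{"tx":0.1,"ty":0,"tz":2.3,"ax":0,"ay":0,"az":0,"grip":1}]'

```text
t: 19.0
tcp_pos: [0.6101, 0.1753, 0.0812]
orientation: [0.965, 0.262, -0.0, 0.0]
wrist_force: [0.4, 0.1, -2.1]
width: 0.0337
gripper_force: 82.1
```

```bash
python3 go.py 609.5 174.9 75 30
```

```text
t cm [-0.08  0.    0.62] rot deg [-0.    0.01  0.39] tcp [610.1 175.3  81.2] F [ 0.4  0.1 -2.1] w 33.7 j [ 0.19  0.58 -0.73  1.57  0.42  1.15 -1.67] time 19.0
```

arm_command --commands '[{"tx":-0.1,"ty":0,"tz":0.3,"ax":0,"ay":0,"az":0,"grip":1},{"tx":-0.1,"ty":0,"tz":0.6,"ax":0,"ay":0,"az":0,"grip":1},{"tx":-0.1,"ty":0,"tz":0.7,"ax":0,"ay":0,"az":0,"grip":1},{"tx":-0.1,"ty":0,"tz":0.7,"ax":0,"ay":0,"az":0,"grip":1}]'

```text
t: 19.4
tcp_pos: [0.6098, 0.175, 0.0755]
orientation: [0.965, 0.262, 0.001, 0.0]
wrist_force: [-3.7, -1.6, 6.8]
width: 0.0336
gripper_force: 83.2
```

arm_command --commands '[{"tx":-0.1,"ty":0,"tz":0.6,"ax":0,"ay":0,"az":0,"grip":0},{"tx":-0.1,"ty":0,"tz":0.6,"ax":0,"ay":0,"az":0,"grip":0},{"tx":-0.1,"ty":0,"tz":0.6,"ax":0,"ay":0,"az":0,"grip":0},{"tx":-0.1,"ty":0,"tz":0.6,"ax":0,"ay":0,"az":0,"grip":0},{"tx":-0.1,"ty":0,"tz":-3,"ax":0,"ay":0,"az":0,"grip":0},{"tx":-0.1,"ty":0,"tz":-7,"ax":0,"ay":0,"az":0,"grip":0},{"tx":-0.1,"ty":0,"tz":-8,"ax":0,"ay":0,"az":0,"grip":0},{"tx":-0.1,"ty":0,"tz":-8,"ax":0,"ay":0,"az":0,"grip":0}]'

```text
t: 20.2
tcp_pos: [0.6094, 0.1748, 0.1561]
orientation: [0.965, 0.262, 0.002, 0.0]
wrist_force: [0.7, -0.1, 0.1]
width: 0.0853
gripper_force: 0.0
```

```bash
python3 go.py 620.4 -172.4 75 0
```

```text
t cm [-16.64  30.49   8.1 ] rot deg [ 1.000e-02 -1.900e-01  3.039e+01] tcp [609.4 174.8 156.1] F [ 0.7 -0.1  0.1] w 85.3 j [ 0.21  0.51 -0.76  1.5   0.36  1.27 -1.63] time 20.2
```

arm_command --commands '[{"tx":-16.6,"ty":30.5,"tz":0,"ax":0,"ay":0,"az":30.4,"grip":0},{"tx":-16.6,"ty":30.5,"tz":0,"ax":0,"ay":0,"az":30.4,"grip":0},{"tx":-16.6,"ty":30.5,"tz":0,"ax":0,"ay":0,"az":30.4,"grip":0},{"tx":-16.6,"ty":30.5,"tz":0,"ax":0,"ay":0,"az":30.4,"grip":0},{"tx":-16.6,"ty":30.5,"tz":0,"ax":0,"ay":0,"az":30.4,"grip":0},{"tx":-16.6,"ty":30.5,"tz":0,"ax":0,"ay":0,"az":30.4,"grip":0},{"tx":-16.6,"ty":30.5,"tz":0,"ax":0,"ay":0,"az":30.4,"grip":0},{"tx":-16.6,"ty":30.5,"tz":4,"ax":0,"ay":0,"az":30.4,"grip":0},{"tx":-16.6,"ty":30.5,"tz":8,"ax":0,"ay":0,"az":30.4,"grip":0},{"tx":-16.6,"ty":30.5,"tz":8,"ax":0,"ay":0,"az":30.4,"grip":0},{"tx":-16.6,"ty":30.5,"tz":8,"ax":0,"ay":0,"az":30.4,"grip":0},{"tx":-16.6,"ty":30.5,"tz":8,"ax":0,"ay":0,"az":30.4,"grip":0}]'

```text
t: 21.4
tcp_pos: [0.6208, -0.1724, 0.0762]
orientation: [1.0, 0.0, 0.001, 0.0]
wrist_force: [-0.6, -0.4, -0.7]
width: 0.0854
gripper_force: 0.0
```

```bash
python3 go.py 620.4 -172.4 1 0
```

```text
t cm [-0.05 -0.01  7.52] rot deg [ 0.03 -0.14  0.03] tcp [ 620.8 -172.4   76.2] F [-0.6 -0.4 -0.7] w 85.4 j [ 0.61  0.56 -0.55  1.55  0.31  1.12 -1.58] time 21.4
```

arm_command --commands '[{"tx":0,"ty":0,"tz":3,"ax":0,"ay":0,"az":0,"grip":0},{"tx":0,"ty":0,"tz":6,"ax":0,"ay":0,"az":0,"grip":0},{"tx":0,"ty":0,"tz":7.2,"ax":0,"ay":0,"az":0,"grip":0},{"tx":0,"ty":0,"tz":7.9,"ax":0,"ay":0,"az":0,"grip":0},{"tx":0,"ty":0,"tz":7.9,"ax":0,"ay":0,"az":0,"grip":0},{"tx":0,"ty":0,"tz":7.9,"ax":0,"ay":0,"az":0,"grip":0}]'

```text
t: 22.0
tcp_pos: [0.6207, -0.1729, -0.0031]
orientation: [1.0, -0.0, 0.001, 0.0]
wrist_force: [0.5, -0.0, -0.8]
width: 0.0852
gripper_force: 0.0
```

```bash
python3 go.py 620.4 -172.4 -3 0
```

```text
t cm [-0.03 -0.05 -0.01] rot deg [ 0.04 -0.12 -0.01] tcp [ 620.7 -172.9   -3.1] F [ 0.5 -0.  -0.8] w 85.2 j [ 0.58  0.65 -0.51  1.6   0.36  0.99 -1.61] time 22.0
```

arm_command --commands '[{"tx":0,"ty":0,"tz":0,"ax":0,"ay":0,"az":0,"grip":1},{"tx":0,"ty":0,"tz":0,"ax":0,"ay":0,"az":0,"grip":1},{"tx":0,"ty":0,"tz":0,"ax":0,"ay":0,"az":0,"grip":1},{"tx":0,"ty":0,"tz":0,"ax":0,"ay":0,"az":0,"grip":1},{"tx":0,"ty":0,"tz":0,"ax":0,"ay":0,"az":0,"grip":1},{"tx":0,"ty":0,"tz":0,"ax":0,"ay":0,"az":0,"grip":1},{"tx":0,"ty":0,"tz":0,"ax":0,"ay":0,"az":0,"grip":1}]' --squeeze 50

```text
t: 22.7
tcp_pos: [0.6202, -0.1729, -0.0029]
orientation: [1.0, -0.0, 0.001, 0.0]
wrist_force: [-4.7, 0.8, 10.6]
width: 0.0561
gripper_force: 50.5
```

```bash
python3 go.py 436.7 -266.7 90 0
```

```text
t cm [-18.34   9.4   -9.31] rot deg [ 0.04 -0.07 -0.02] tcp [ 620.2 -172.9   -2.9] F [-4.7  0.8 10.6] w 56.1 j [ 0.58  0.65 -0.51  1.6   0.36  0.99 -1.61] time 22.7
```

arm_command --commands '[{"tx":0,"ty":0,"tz":-2,"ax":0,"ay":0,"az":0,"grip":1},{"tx":0,"ty":0,"tz":-5,"ax":0,"ay":0,"az":0,"grip":1},{"tx":0,"ty":0,"tz":-8,"ax":0,"ay":0,"az":0,"grip":1},{"tx":-2,"ty":1,"tz":-11,"ax":0,"ay":0,"az":0,"grip":1},{"tx":-6,"ty":3,"tz":-11,"ax":0,"ay":0,"az":0,"grip":1},{"tx":-10,"ty":5,"tz":-11,"ax":0,"ay":0,"az":0,"grip":1},{"tx":-14,"ty":7,"tz":-11,"ax":0,"ay":0,"az":0,"grip":1},{"tx":-17,"ty":9,"tz":-11,"ax":0,"ay":0,"az":0,"grip":1},{"tx":-18.3,"ty":9.4,"tz":-10,"ax":0,"ay":0,"az":0,"grip":1},{"tx":-18.3,"ty":9.4,"tz":-8,"ax":0,"ay":0,"az":0,"grip":1},{"tx":-18.3,"ty":9.4,"tz":-7,"ax":0,"ay":0,"az":0,"grip":1},{"tx":-18.3,"ty":9.4,"tz":-7,"ax":0,"ay":0,"az":0,"grip":1}]'

```text
t: 23.9
tcp_pos: [0.4361, -0.266, 0.0643]
orientation: [1.0, 0.0, -0.001, -0.001]
wrist_force: [-0.2, -0.3, -1.5]
width: 0.0556
gripper_force: 53.1
```

```bash
python3 go.py 436.6 -266.7 7 0; python3 - <<'E'
from h import *
a=capture("scene")
cv2.imwrite("pics/d6.png",np.hstack([cv2.resize(a['color'][130:270,160:300],None,fx=2.8,fy=2.8,interpolation=2),cv2.resize(a['color'][110:250,350:490],None,fx=2.8,fy=2.8,interpolation=2)]))
E
```

```text
t cm [0.06 0.08 5.73] rot deg [-0.08  0.09  0.02] tcp [ 436.1 -266.    64.3] F [-0.2 -0.3 -1.5] w 55.6 j [ 0.94  0.3  -0.55  1.92  0.19  0.98 -1.26] time 23.9
```

View pics/d6.png

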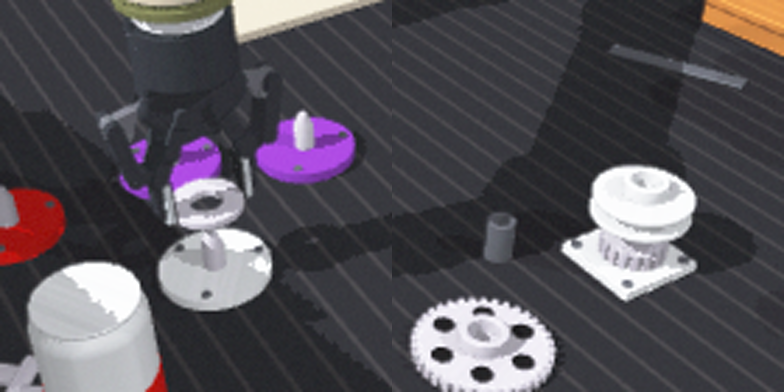

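Collar level above the post (left crop (205,203)); the pulley sits flat on the tall stub (right crop (642,200)). Lowering the collar.

arm_command --commands '[{"tx":0,"ty":0.1,"tz":1,"ax":0,"ay":0,"az":0,"grip":1},{"tx":0,"ty":0.1,"tz":2,"ax":0,"ay":0,"az":0,"grip":1},{"tx":0,"ty":0.1,"tz":3,"ax":0,"ay":0,"az":0,"grip":1},{"tx":0,"ty":0.1,"tz":4,"ax":0,"ay":0,"az":0,"grip":1},{"tx":0,"ty":0.1,"tz":5,"ax":0,"ay":0,"az":0,"grip":1},{"tx":0,"ty":0.1,"tz":5.4,"ax":0,"ay":0,"az":0,"grip":1},{"tx":0,"ty":0.1,"tz":5.4,"ax":0,"ay":0,"az":0,"grip":1}]'

```text
t: 24.65
tcp_pos: [0.4362, -0.2674, 0.0106]
orientation: [1.0, -0.0, -0.0, -0.0]
wrist_force: [0.4, 0.1, -0.6]
width: 0.0556
gripper_force: 53.1
```

```bash
python3 go.py 436.6 -266.7 7 0
```

```text
t cm [ 0.04 -0.07  0.36] rot deg [-0.04  0.05 -0.  ] tcp [ 436.2 -267.4   10.6] F [ 0.4  0.1 -0.6] w 55.6 j [ 0.92  0.38 -0.52  1.95  0.25  0.87 -1.3 ] time 24.65
```

arm_command --commands '[{"tx":0,"ty":0,"tz":0.2,"ax":0,"ay":0,"az":0,"grip":1},{"tx":0,"ty":0,"tz":0.4,"ax":0,"ay":0,"az":0,"grip":1},{"tx":0,"ty":0,"tz":0.5,"ax":0,"ay":0,"az":0,"grip":1},{"tx":0,"ty":0,"tz":0.5,"ax":0,"ay":0,"az":0,"grip":1}]'

```text
t: 25.05
tcp_pos: [0.4369, -0.2679, 0.0071]
orientation: [1.0, -0.0, 0.0, 0.0]
wrist_force: [-2.2, 1.7, 7.2]
width: 0.0555
gripper_force: 53.9
```

Contact at the home height. Release and go to the large sprocket.

arm_command --commands '[{"tx":0,"ty":0,"tz":0.4,"ax":0,"ay":0,"az":0,"grip":0},{"tx":0,"ty":0,"tz":0.4,"ax":0,"ay":0,"az":0,"grip":0},{"tx":0,"ty":0,"tz":0.4,"ax":0,"ay":0,"az":0,"grip":0},{"tx":0,"ty":0,"tz":0.4,"ax":0,"ay":0,"az":0,"grip":0},{"tx":0,"ty":0,"tz":-4,"ax":0,"ay":0,"az":0,"grip":0},{"tx":0,"ty":0,"tz":-9,"ax":0,"ay":0,"az":0,"grip":0},{"tx":0,"ty":0,"tz":-12,"ax":0,"ay":0,"az":0,"grip":0},{"tx":0,"ty":0,"tz":-12,"ax":0,"ay":0,"az":0,"grip":0}]'

```text
t: 25.85
tcp_pos: [0.439, -0.2689, 0.1309]
orientation: [1.0, -0.0, 0.003, 0.002]
wrist_force: [-0.3, -0.5, -1.4]
width: 0.0856
gripper_force: 0.0
```

```bash
python3 go.py 634.1 -7.3 65 0
```

```text
t cm [ 19.46 -26.2    6.59] rot deg [ 0.27 -0.35 -0.01] tcp [ 439.  -268.9  130.9] F [-0.3 -0.5 -1.4] w 85.6 j [ 0.97  0.22 -0.57  1.86  0.13  1.1  -1.21] time 25.85
```

arm_command --commands '[{"tx":19.6,"ty":-26.1,"tz":0,"ax":0,"ay":0,"az":0,"grip":0},{"tx":19.6,"ty":-26.1,"tz":0,"ax":0,"ay":0,"az":0,"grip":0},{"tx":19.6,"ty":-26.1,"tz":0,"ax":0,"ay":0,"az":0,"grip":0},{"tx":19.6,"ty":-26.1,"tz":0,"ax":0,"ay":0,"az":0,"grip":0},{"tx":19.6,"ty":-26.1,"tz":0,"ax":0,"ay":0,"az":0,"grip":0},{"tx":19.6,"ty":-26.1,"tz":0,"ax":0,"ay":0,"az":0,"grip":0},{"tx":19.6,"ty":-26.1,"tz":4,"ax":0,"ay":0,"az":0,"grip":0},{"tx":19.6,"ty":-26.1,"tz":6.3,"ax":0,"ay":0,"az":0,"grip":0},{"tx":19.6,"ty":-26.1,"tz":6.3,"ax":0,"ay":0,"az":0,"grip":0},{"tx":19.6,"ty":-26.1,"tz":6.3,"ax":0,"ay":0,"az":0,"grip":0},{"tx":19.6,"ty":-26.1,"tz":6.3,"ax":0,"ay":0,"az":0,"grip":0}]'

```text
t: 26.95
tcp_pos: [0.6333, -0.0077, 0.0648]
orientation: [1.0, -0.001, 0.001, 0.0]
wrist_force: [-0.7, -0.3, 0.8]
width: 0.0857
gripper_force: 0.0
```

```bash
python3 go.py 634.1 -7.3 13 0; python3 - <<'E'
from h import *
a=capture("scene")
cv2.imwrite("pics/d7.png",np.hstack([cv2.resize(a['color'][130:270,160:300],None,fx=2.8,fy=2.8,interpolation=2),cv2.resize(a['color'][130:270,320:460],None,fx=2.8,fy=2.8,interpolation=2)]))
E
```

```text
t cm [ 0.06 -0.04  5.19] rot deg [ 0.03 -0.12 -0.09] tcp [633.3  -7.7  64.8] F [-0.7 -0.3  0.8] w 85.7 j [ 0.42  0.57 -0.63  1.59  0.37  1.1  -1.88] time 26.95
```

View pics/d7.png

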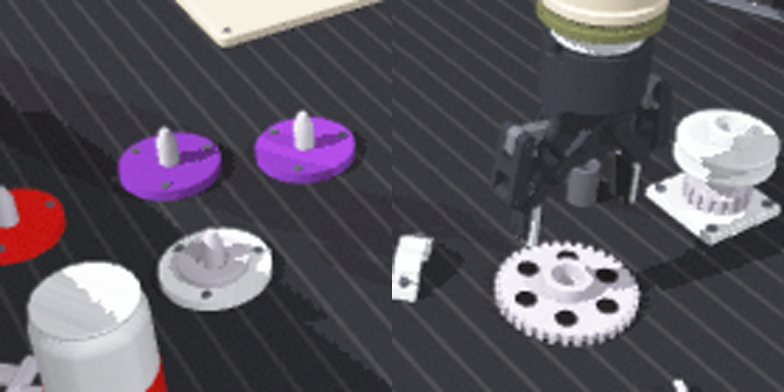

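The collar lies flat on the short stub (left crop (213,258)), and the gripper is over the large sprocket.

arm_command --commands '[{"tx":0.1,"ty":0,"tz":2,"ax":0,"ay":0,"az":0,"grip":0},{"tx":0.1,"ty":0,"tz":4,"ax":0,"ay":0,"az":0,"grip":0},{"tx":0.1,"ty":0,"tz":5.2,"ax":0,"ay":0,"az":0,"grip":0},{"tx":0.1,"ty":0,"tz":5.2,"ax":0,"ay":0,"az":0,"grip":0},{"tx":0.1,"ty":0,"tz":5.2,"ax":0,"ay":0,"az":0,"grip":0}]'

```text
t: 27.5
tcp_pos: [0.6341, -0.0069, 0.0123]
orientation: [1.0, -0.0, 0.001, 0.0]
wrist_force: [0.7, 0.7, 0.3]
width: 0.0856
gripper_force: 0.0
```

```bash
python3 go.py 634.1 -7.3 13 0
```

```text
t cm [-0.    0.04 -0.07] rot deg [ 0.   -0.06 -0.03] tcp [634.1  -6.9  12.3] F [0.7 0.7 0.3] w 85.6 j [ 0.4   0.63 -0.61  1.62  0.41  1.02 -1.91] time 27.5
```

arm_command --commands '[{"tx":0,"ty":0,"tz":0,"ax":0,"ay":0,"az":0,"grip":1},{"tx":0,"ty":0,"tz":0,"ax":0,"ay":0,"az":0,"grip":1},{"tx":0,"ty":0,"tz":0,"ax":0,"ay":0,"az":0,"grip":1},{"tx":0,"ty":0,"tz":0,"ax":0,"ay":0,"az":0,"grip":1},{"tx":0,"ty":0,"tz":0,"ax":0,"ay":0,"az":0,"grip":1},{"tx":0,"ty":0,"tz":0,"ax":0,"ay":0,"az":0,"grip":1},{"tx":0,"ty":0,"tz":0,"ax":0,"ay":0,"az":0,"grip":1},{"tx":0,"ty":0,"tz":0,"ax":0,"ay":0,"az":0,"grip":1},{"tx":0,"ty":0,"tz":0,"ax":0,"ay":0,"az":0,"grip":1}]' --squeeze 90

```text
t: 28.4
tcp_pos: [0.6342, -0.0069, 0.0125]
orientation: [1.0, -0.0, 0.001, 0.0]
wrist_force: [-3.1, 0.0, 8.1]
width: 0.0363
gripper_force: 90.3
```

```bash
python3 go.py 436.7 -266.7 90 0
```

```text
t cm [-19.73  25.99  -7.76] rot deg [ 0.03 -0.07 -0.01] tcp [634.2  -6.9  12.5] F [-3.1  0.   8.1] w 36.3 j [ 0.4   0.63 -0.61  1.62  0.41  1.02 -1.91] time 28.4
```

arm_command --commands '[{"tx":0,"ty":0,"tz":-2,"ax":0,"ay":0,"az":0,"grip":1},{"tx":0,"ty":0,"tz":-5,"ax":0,"ay":0,"az":0,"grip":1},{"tx":0,"ty":0,"tz":-9,"ax":0,"ay":0,"az":0,"grip":1},{"tx":-1,"ty":1.3,"tz":-12,"ax":0,"ay":0,"az":0,"grip":1},{"tx":-3.5,"ty":4.6,"tz":-12,"ax":0,"ay":0,"az":0,"grip":1},{"tx":-6,"ty":7.9,"tz":-12,"ax":0,"ay":0,"az":0,"grip":1},{"tx":-8.5,"ty":11.2,"tz":-12,"ax":0,"ay":0,"az":0,"grip":1},{"tx":-11,"ty":14.5,"tz":-12,"ax":0,"ay":0,"az":0,"grip":1},{"tx":-13.5,"ty":17.8,"tz":-12,"ax":0,"ay":0,"az":0,"grip":1},{"tx":-16,"ty":21.1,"tz":-12,"ax":0,"ay":0,"az":0,"grip":1},{"tx":-18.5,"ty":24.4,"tz":-12,"ax":0,"ay":0,"az":0,"grip":1},{"tx":-19.7,"ty":26,"tz":-11,"ax":0,"ay":0,"az":0,"grip":1}]'

```text
t: 29.6
tcp_pos: [0.4341, -0.2704, 0.1219]
orientation: [1.0, -0.002, -0.0, 0.001]
wrist_force: [-0.0, -0.1, -3.6]
width: 0.036
gripper_force: 91.4
```

arm_command --commands '[{"tx":0,"ty":0,"tz":2,"ax":0,"ay":0,"az":0,"grip":1},{"tx":0,"ty":0,"tz":4,"ax":0,"ay":0,"az":0,"grip":1},{"tx":0,"ty":0,"tz":5,"ax":0,"ay":0,"az":0,"grip":1},{"tx":0,"ty":0,"tz":5,"ax":0,"ay":0,"az":0,"grip":1},{"tx":0,"ty":0,"tz":5,"ax":0,"ay":0,"az":0,"grip":1}]'

```text
t: 30.1
tcp_pos: [0.437, -0.2665, 0.0718]
orientation: [1.0, 0.0, 0.0, 0.0]
wrist_force: [0.2, 0.7, -3.8]
width: 0.0361
gripper_force: 91.3
```

```bash
python3 go.py 436.8 -266.7 30.5 0; python3 - <<'E'
from h import *
a=capture("scene")
cv2.imwrite("pics/d8.png",cv2.resize(a['color'][130:270,160:320],None,fx=3.5,fy=3.5,interpolation=2))
E
```

```text
t cm [-0.02  0.02  4.13] rot deg [ 0.   -0.02  0.02] tcp [ 437.  -266.5   71.8] F [ 0.2  0.7 -3.8] w 36.1 j [ 0.97  0.3  -0.57  1.91  0.19  0.99 -1.26] time 30.1
```

View pics/d8.png

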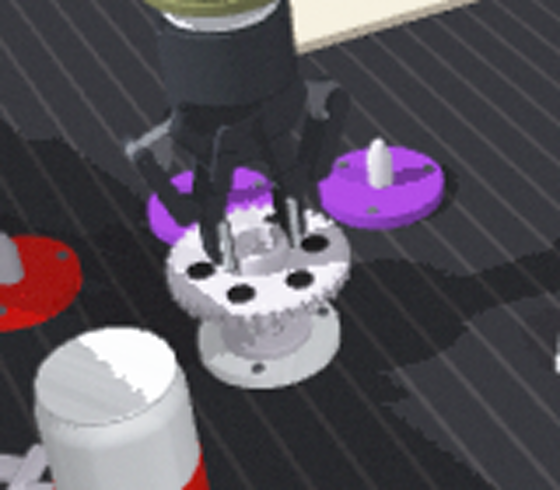

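The large sprocket is level over the short stub (crop (258,265)), clear of the can and the look-alikes. Lowering.

arm_command --commands '[{"tx":0,"ty":0,"tz":0.8,"ax":0,"ay":0,"az":0,"grip":1},{"tx":0,"ty":0,"tz":1.6,"ax":0,"ay":0,"az":0,"grip":1},{"tx":0,"ty":0,"tz":2.4,"ax":0,"ay":0,"az":0,"grip":1},{"tx":0,"ty":0,"tz":3.2,"ax":0,"ay":0,"az":0,"grip":1},{"tx":0,"ty":0,"tz":3.7,"ax":0,"ay":0,"az":0,"grip":1},{"tx":0,"ty":0,"tz":3.8,"ax":0,"ay":0,"az":0,"grip":1},{"tx":0,"ty":0,"tz":3.8,"ax":0,"ay":0,"az":0,"grip":1}]'

```text
t: 30.85
tcp_pos: [0.4366, -0.2666, 0.0332]
orientation: [1.0, -0.0, -0.0, -0.0]
wrist_force: [-0.6, 0.1, -4.0]
width: 0.0358
gripper_force: 91.4
```

```bash
python3 go.py 436.8 -266.7 30.5 0
```

```text
t cm [0.02 0.01 0.27] rot deg [-0.01  0.01 -0.  ] tcp [ 436.6 -266.6   33.2] F [-0.6  0.1 -4. ] w 35.8 j [ 0.95  0.35 -0.56  1.94  0.23  0.92 -1.29] time 30.85
```

arm_command --commands '[{"tx":0,"ty":0,"tz":0.1,"ax":0,"ay":0,"az":0,"grip":1},{"tx":0,"ty":0,"tz":0.2,"ax":0,"ay":0,"az":0,"grip":1},{"tx":0,"ty":0,"tz":0.3,"ax":0,"ay":0,"az":0,"grip":1},{"tx":0,"ty":0,"tz":0.4,"ax":0,"ay":0,"az":0,"grip":1},{"tx":0,"ty":0,"tz":0.4,"ax":0,"ay":0,"az":0,"grip":1}]'

```text
t: 31.35
tcp_pos: [0.4368, -0.2669, 0.0304]
orientation: [1.0, -0.0, -0.0, 0.0]
wrist_force: [-5.5, 3.4, 10.4]
width: 0.0359
gripper_force: 93.1
```

arm_command --commands '[{"tx":0,"ty":0,"tz":0.2,"ax":0,"ay":0,"az":0,"grip":0},{"tx":0,"ty":0,"tz":0.2,"ax":0,"ay":0,"az":0,"grip":0},{"tx":0,"ty":0,"tz":0.2,"ax":0,"ay":0,"az":0,"grip":0},{"tx":0,"ty":0,"tz":0.2,"ax":0,"ay":0,"az":0,"grip":0},{"tx":0,"ty":0,"tz":-4,"ax":0,"ay":0,"az":0,"grip":0},{"tx":0,"ty":0,"tz":-9,"ax":0,"ay":0,"az":0,"grip":0},{"tx":0,"ty":0,"tz":-14,"ax":0,"ay":0,"az":0,"grip":0},{"tx":0,"ty":0,"tz":-18,"ax":0,"ay":0,"az":0,"grip":0},{"tx":0,"ty":0,"tz":-18,"ax":0,"ay":0,"az":0,"grip":0}]'

```text
t: 32.25
tcp_pos: [0.4392, -0.2679, 0.2151]
orientation: [1.0, -0.0, 0.004, 0.003]
wrist_force: [0.2, -1.2, -1.0]
width: 0.0851
gripper_force: 0.0
```

```bash
python3 - <<'E'
from h import *
a=capture("scene");import pickle
P=pickle.load(open("P.pkl","rb"))[0]
for n in("socket","rod_cap","spray_can"): print(n,[search_frame(p,n)[0]['at'] for p in (a,) if search_frame(p,n)])
cv2.imwrite("pics/d9.png",np.hstack([cv2.resize(a['color'][150:290,170:310],None,fx=2.8,fy=2.8,interpolation=2),cv2.resize(a['color'][120:260,330:470],None,fx=2.8,fy=2.8,interpolation=2)]))
E
```

```text
socket [[388.1, 195.0]]
rod_cap [[326.9, 227.0]]
spray_can [[199.3, 275.5]]
```

View pics/d9.png

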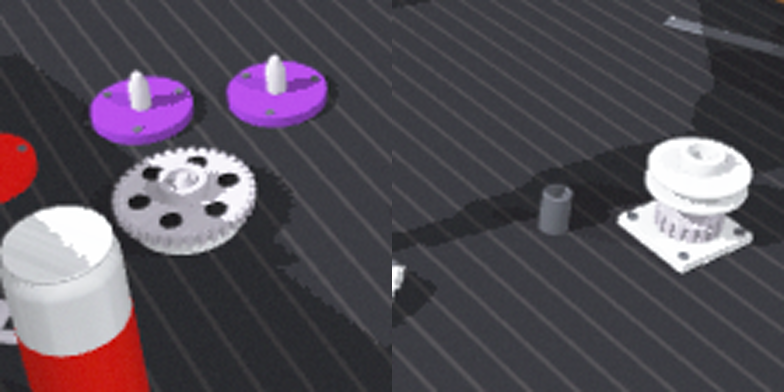

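Both stacks sit flat and the bystanders haven't moved. Handing in.

```bash
python3 -c "
from cell import bot
print(bot.sign_off())"
```

```text
the job is handed in; nothing more can be done
None
```

I handed the job in after about 32 s of robot time, with no verdict returned; both stacks look flat and fully home in the last picture, and the socket, rod cap and spray can show no movement.

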